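Clamp the glued tea box

ROBOT

A 6-joint arm with a two-finger parallel gripper is mounted at the origin on a cart in front of the work surface, level with it; the furniture and walls round the work are solid. World frame = base frame: x ahead of the robot, y to its left, z up, the work surface at z = 0. Lengths are in mm, angles in rad, forces in N, time in s.
With the tool pointing down it reaches from about 325 to 900 mm from the base axis. Payload 6.1 kg.
Tool frame: the origin (TCP) lies at the very end of the fingers, on their centre line; the grasp point (between the pads) lies manip.grasp_offset behind it (manip.grasp_offset is the distance from the TCP to the grasp point, in mm); z points along the fingers, y is the line along which they close (so a half turn about z gives the same grasp; the last joint's range is limited). The gripper opens to 85 mm and grips with 20 to 120 N. Pads are 22 mm wide; open, the fingers measure 114 mm over their backs; the gripper's body (76 mm by 85 mm) begins 54 mm behind the grasp point. The pads swing forward as they close: fully open they stand 13 mm farther back than shut.
Start: joints at [1.11, 0.22, 1.526, -0, 1.395, -0.126], TCP at [205.361, 590.29, 231.3] pointing down, gripper open.
Joint ranges: [-2.98, 2.98], [-0.91, 2.08], [0.09, 2.57], [-1.24, 4.39], [0.2, 2.65], [-2.68, 2.68]. Speed limits (rad/s): [2.57, 2.57, 3.01, 3.14, 3.14, 3.14].

INTERFACE

Orientations are given as a unit quaternion [x, y, z, w].
In Python, from rig import manip, optics, workorder gives the robot as it stands (manip), with the cameras (optics) and the job (workorder).
- The arm moves only by the shell command python3 nudge.py 'ROWS' [FORCE]. ROWS is a JSON list that holds a single list of rows (three levels of brackets), with 1 to 20 rows, each of 7 numbers: a rotation vector rx, ry, rz in rad, then dx, dy, dz in mm, then the finger opening in mm; each row is the pose to reach, as a shift and turn from the pose commanded when the command began, along the tool's axes at that moment; what a row does not reach only later rows make up. A row lasts 1/10 s, in which the tool goes at most 50 mm and 0.15 rad, less where a joint would pass 70% of its speed; a pose out of reach is approached as far as the arm can. The fingers move at their own pace and stop on an object; FORCE is the grip in N (left out, the last holds). Time passes only in rows, so rows that do not move let the fingers close. It prints the time, the measured TCP pose, the force, the opening and the grip force at its end. Input that does not fit is refused with a message, and nothing moves.
- manip.read_state(): the state, without advancing time (a new reading comes with each control period).
- optics.capture(name): name is "scene" or "top"; returns the picture (480x640x3 uint8, red, green, blue); there is no depth.
- optics.get_calibration(name): a dict with "fx", "fy", "cx", "cy" (pixels), "position" and "attitude" of the camera in the world. Camera axes: x right, y up, looking along -z (the intrinsics and any distortion apply to the point x, -y, -z); pixel columns grow to the right and rows downward; lengths in mm; the calibration is good to about 2 mm. A picture is of the moment at which its call begins. get_calibration takes no time and is no camera call.
- workorder.hand_in(): hands the job in; it is judged then, once.
The state is a dict: "time_s": time; "q": joint angles; "dq": joint speeds; "effort": joint torques, N m; "tool_pos": TCP position; "tcp_rot": TCP orientation; "ft_force": force on the tool from outside, world axes, zero at the start; "wrist_torque": the same for the moment, N m; "width": finger opening in mm; "grip_force": force on a finger pad.
Only numpy, scipy, OpenCV 4.12 (cv2) and the standard library are available. Lean on these libraries where they do the work, as an engineer would, in place of code of your own. Each camera call takes 0.05 s, during which the arm holds its last target. There are 200 camera calls.

TASK

The wooden tea box has just been glued and has to set in the screw press. Set it down lengthwise on the front part of the press's board between the rails, its pull tab towards the open end, and let go; then take it by the upright tab of its sliding cover and push until the cover is shut and the box is fully home against the stop. Turn the black knob clockwise until the foot just touches the cover, then a quarter turn more, no tighter, and leave the other things alone.

Things in the scene. Friction and masses are not known exactly. Their poses are not given: they have to be found in the camera images.
- tea_box: Pale wooden box, 136 long (its x) x 62 wide (y) x 57 high, 0.55 kg (varies), standing upright on the worktop. Origin at the centre of its underside. A dark wooden cover (top flush at 57 mm) slides in grooves along x. It can be carried with the fingers across its 62 mm width, around the middle.
- box_cover (a joint): How far the sliding cover is open, m: 0 shut, up to 0.07; it opens towards the box's -x end, starts 0.02 to 0.04 open and slides with about 1.2 N, less than it takes to slide the box. It meets a firm stop when shut.
- cover_tab (a point): Point in the upright pull tab at the -x end of the dark cover; moves with it. Tab: 14 thick (box x), 40 wide (y), 48 to 88 mm above the box's underside (31 above the cover); this point is 80 above the underside. Grip it across its width: a gripper astride it along x would meet the knob. With the cover shut it is 88 mm from the box's centre on the -x side, 20 mm beyond the end wall.
- press: Small screw press fixed to the worktop. Origin on the worktop straight under the screw; z up, x the way the box goes in (open end at -x). Wooden board 18 thick, 128 wide, from x = -180 to +85. Two rails on it, 10 high, inner faces 75 apart, from x = -160 on, flared at the entry. Home: box centre under the screw, box x along the press's x.
- set_down (a point): Point on the board's top, midway between the rails, 110 mm before the screw (press x = -110): where the box's centre may be set down, 100 to 125 mm before the screw. Here the box can come straight down clear of bridge and foot; nearer it would strike them.
- stop_face (a point): Foot of the stop block's face, midway between the rails on the board's top, 68 mm beyond the screw (press x = +68). The box's far end rests against it when home.
- bridge_top (a point): Top centre of the red bridge, 170 mm above the worktop, over the screw's axis. The bridge is 32 long (press x), 128 wide and 20 thick, on two steel posts 14 thick at y = +-54 mm.
- press_knob (a joint): Knob angle, rad: 0 at the start, grows clockwise seen from above and lowers the foot 30 mm a turn (the knob keeps its height). About 0.25 N m of friction, which at rest can act either way; stays where left. Once the foot touches, its preloaded spring adds 0.075 N m at once (16 N on the box) and 0.057 N m for each further radian (34 N on the box in all a quarter turn after touching).
- knob_grip (a point): Grip point in the black wing knob above the bridge, on the screw's axis, 208 mm above the worktop. The wing is a bar 60 long, 14 thick, 34 high; its top is 17 above this point, its bottom 17 below. It lies along the point's x axis (the press's x at knob angle 0); y is across its thickness, z up. A round hub is under it.
- press_spindle: Steel spindle; the round foot (50 across, rubber faced) hangs on a brass lock nut below it. Origin 112 mm above the worktop at the start, sinking as the knob turns. The foot's underside is 32 mm below this origin, less a lock nut setting of 0 to 8 mm that differs each time and is not told: touch must be felt. The sprung foot yields up to 20 mm. It clears the cover at the start.
- coffee_jar: Bystander: faceted glass coffee jar, brown lid, 85 x 84 x 165 high. Origin under its centre.
- sugar_jar: Bystander: glass jar with cork-coloured lid, 68 across, 135 high. Origin under its centre.
- lemon_bottle: Bystander: yellow bottle, 60 across, 180 high. Origin under its centre.
- lemon: Bystander: yellow lemon, 72 x 57 x 58.
- picture_mug: Bystander: mug, 83 x 121 with its handle, 97 high. Origin under its centre.
- water_glass: Bystander: clear drinking glass, 66 across, 136 high. Origin under its centre.
- pepper_shaker: Bystander: glass shaker with grey top, 44 across, 90 high. Origin under its centre.

How it is judged (in metres and radians):
On the way, in this order (a step that is already met when the one before it is completed fails the run):
1. the box stands on the front part of the press's board between the rails, tab outwards, its centre 55 to 150 mm before the screw, and the fingers have let go of it (x of tea_box in the frame of press between -0.15 and -0.055 m and y of tea_box in the frame of press between -0.01 and 0.01 m and z of tea_box in the frame of press below 0.022 m and x of cover_tab in the frame of press below -0.13 m and contact force between the fingers and tea_box below 0.1 N), for 0.2 s.
2. the cover is shut and the box is home under the screw, the foot not yet on it (value of joint box_cover below 0.004 m and x of tea_box in the frame of press above -0.006 m and contact force between press_spindle and tea_box below 0.3 N), for 0.2 s.
At the end, for the whole second after the job is handed in: The box stands flat in the press, within 6 mm of the stop, its cover shut to 4 mm, and the foot presses on it with 25 to 42.5 N, which is a quarter turn (90 degrees, give or take about 35) past touching (contact force between press_spindle and tea_box between 25 and 42.5 N and value of joint box_cover below 0.004 m and x of tea_box in the frame of press above -0.006 m and z of tea_box in the frame of press below 0.022 m and angle between tea_box's own z axis and vertical below 0.05 rad and linear speed of tea_box below 0.01 m/s).
It fails at once if the glued box is crushed: the foot presses with more than 50 N (about 165 degrees past touching) (contact force between press_spindle and tea_box above 50 N).
It fails at once if a bystander is pushed more than 25 mm from its place (distance of any of coffee_jar, sugar_jar, lemon_bottle, lemon, picture_mug, water_glass, pepper_shaker from where it was at the start of the episode above 0.025 m).
It also fails if it takes over 72 s, if anything falls off the work surface, if the arm or the gripper's body presses on something with over 40 N, if the wrist force passes 120 N, or if a joint passes its speed limit or range.

## Working session

There is one attempt and no reset: what is moved stays moved. The work goes in short steps, Python scripts to look and compute and a shell command to move; the robot and the scene stay as the last step left them, time stands still between calls to the robot, and variables do not carry over. Pictures are saved under pics/ and viewed, at most 10 in all, crops included, and the job is handed in when it is done.

```bash
ls; mkdir -p pics; python3 - <<'E'
from rig import manip, optics, workorder
import cv2,numpy as np
for n in("scene","top"):
    im=optics.capture(n); cv2.imwrite(f"pics/{n}0.png",im[:,:,::-1])
    print(n,optics.get_calibration(n))
s=manip.read_state();print(s["tool_pos"],s["tcp_rot"],s["time_s"],s["width"],manip.grasp_offset)
E
```

```text
nudge.py
pics
rig.py
scene {'fx': 459.4968482762769, 'fy': 459.4968482762769, 'cx': 316.3903096907646, 'cy': 243.51563878518968, 'position': array([ -95.74110924, -337.99137255,  832.50104939]), 'attitude': array([ 0.37022139, -0.2079648 , -0.43753077,  0.7926245 ])}
top {'fx': 471.0470125893618, 'fy': 471.0470125893618, 'cx': 319.8128801491476, 'cy': 236.7785878396873, 'position': array([ 473.22672716,  113.439435  , 1060.84229111]), 'attitude': array([-0.03066323,  0.04612787,  0.7108776 , -0.70113125])}
[205.11580096 589.7933348  230.2930197 ] [ 1.66624361e-01  9.86020038e-01 -8.59265046e-04 -2.61854616e-04] 0.1 85.7819042662933 18.700000000000003
```

View pics/scene0.png

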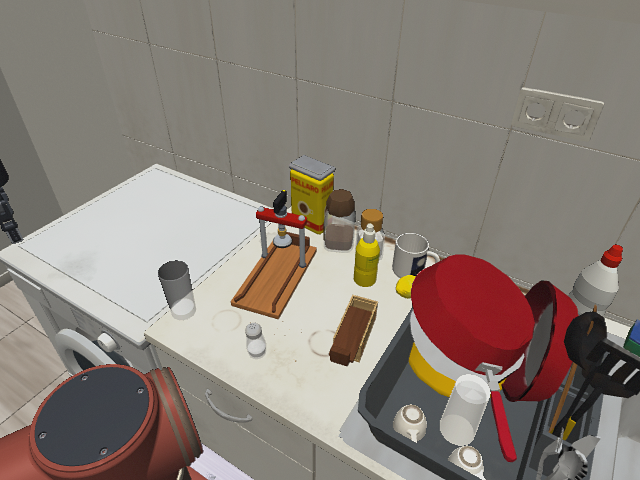

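View pics/top0.png

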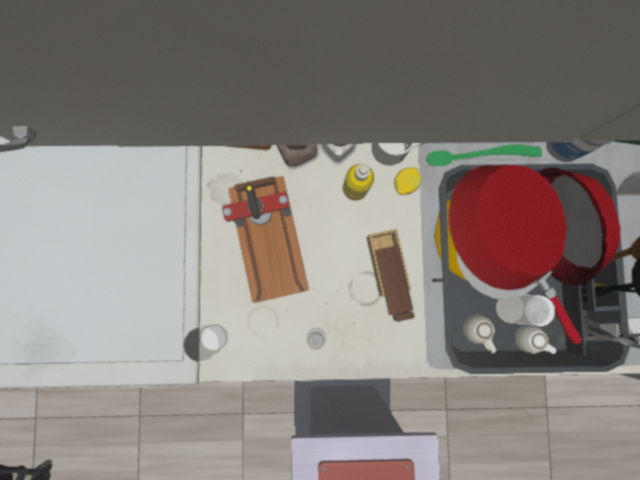

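The scene view shows the press at about (275,265), with the box at (355,330) and its tab towards the robot. The top view shows the press at (265,240), open end downwards, and the box at (390,275) with its tab at (403,316). I'll enlarge both for accurate measuring.

```bash
cat > h.py <<'E'
import numpy as np,cv2
from scipy.spatial.transform import Rotation as R
from rig import manip, optics, workorder
C={n:optics.get_calibration(n) for n in("scene","top")}
def ray(n,u,v):
    c=C[n]; d=np.array([(u-c["cx"])/c["fx"],-(v-c["cy"])/c["fy"],-1.])
    return np.array(c["position"]),R.from_quat(c["attitude"]).apply(d)
def plane(n,u,v,z):
    p,d=ray(n,u,v); return p+d*(z-p[2])/d[2]
def proj(n,P):
    c=C[n]; q=R.from_quat(c["attitude"]).inv().apply(np.array(P,float)-c["position"])
    return c["cx"]+c["fx"]*q[0]/-q[2], c["cy"]-c["fy"]*q[1]/-q[2]
def tri(a,b):
    p1,d1=ray("top",*a); p2,d2=ray("scene",*b)
    t=np.linalg.lstsq(np.stack([d1,-d2],1),p2-p1,rcond=None)[0]
    x,y=p1+d1*t[0],p2+d2*t[1]; return (x+y)/2,np.linalg.norm(x-y)
E
python3 - <<'E'
import cv2,numpy as np
a=cv2.imread("pics/top0.png")[165:330,210:430]; b=cv2.imread("pics/scene0.png")[180:370,225:390]
cv2.imwrite("pics/c1.png",cv2.resize(a,None,fx=3.6,fy=3.6,interpolation=cv2.INTER_CUBIC))
cv2.imwrite("pics/c2.png",cv2.resize(b,None,fx=3.15,fy=3.15,interpolation=cv2.INTER_CUBIC))
E
```

```text
(no output)
```

View pics/c1.png

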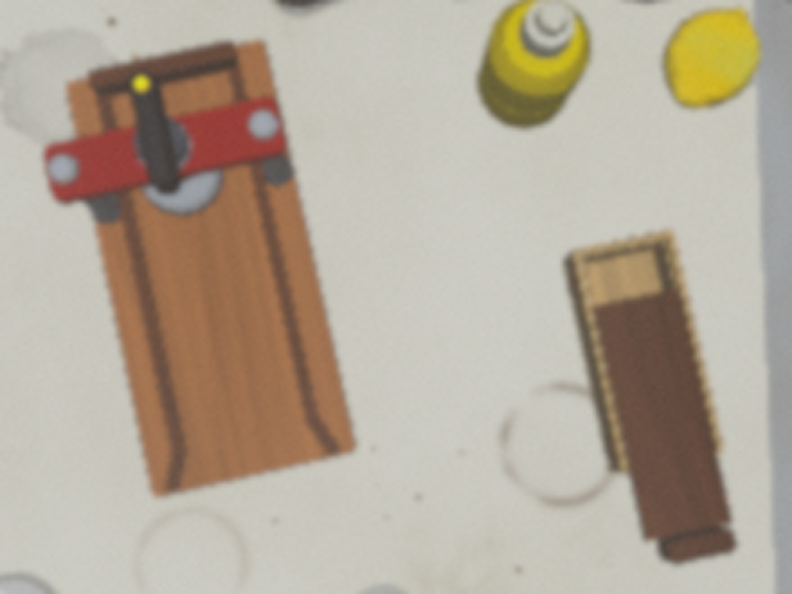

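View pics/c2.png

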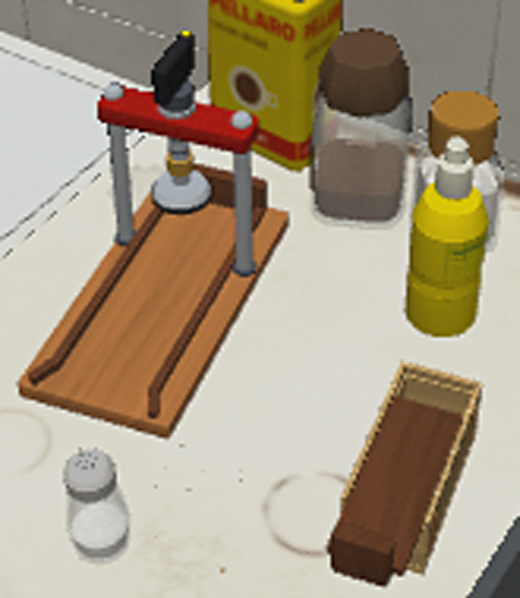

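The crops show the board's corners in the top view at about (155,495), (355,448), (265,40) and (68,84). The foot is below the bridge, and the box rim's far corners are at (578,252) and (672,233). The knob wing lies along the press x, and its yellow-dotted end points to the far side. Next I'll fit edges with masks.

```bash
python3 - <<'E'
from h import *
T=cv2.imread("pics/top0.png");S=cv2.imread("pics/scene0.png")
def quad(m):
    cs,_=cv2.findContours(m.astype(np.uint8),cv2.RETR_EXTERNAL,cv2.CHAIN_APPROX_NONE)
    c=max(cs,key=cv2.contourArea);h=cv2.convexHull(c)
    return c,h
def crop(m,x0,y0,x1,y1):
    o=np.zeros_like(m);o[y0:y1,x0:x1]=m[y0:y1,x0:x1];return o
hs=cv2.cvtColor(T,cv2.COLOR_BGR2HSV).astype(int);hS=cv2.cvtColor(S,cv2.COLOR_BGR2HSV).astype(int)
mb=crop((hs[...,1]>85)&(hs[...,0]<25),215,170,312,305)
c,h=quad(mb);W=np.array([plane("top",*p[0],18)[:2] for p in h]).astype(np.float32)
for e in (2,):
    a=cv2.approxPolyDP(h,2.5,True)[:,0];print("board px",a.tolist());print(np.round([plane("top",*p,18)[:2] for p in a],1).tolist())
# red bridge
mr=crop((hs[...,1]>140)&((hs[...,0]<6)|(hs[...,0]>172)),215,180,295,230)
c,h=quad(mr);r=cv2.minAreaRect(c);print("bridge top px",r)
mR=crop((hS[...,1]>140)&((hS[...,0]<6)|(hS[...,0]>172)),250,195,315,240)
c,h=quad(mR);print("bridge scene",cv2.approxPolyDP(h,1.5,True)[:,0].tolist())
# box
d=crop((hs[...,1]>45),362,222,418,325);c,h=quad(d);print("box top hull",cv2.approxPolyDP(h,1.5,True)[:,0].tolist())
m=crop((hs[...,1]>70)&(hs[...,2]<105),362,222,418,325);c,h=quad(m);print("cover hull",cv2.approxPolyDP(h,1.5,True)[:,0].tolist())
d=crop((hS[...,1]>45),325,290,380,368);c,h=quad(d);print("box scene hull",cv2.approxPolyDP(h,1.5,True)[:,0].tolist())
P=[((p[0]/3.6+210),(p[1]/3.6+165)) for p in[(142,84),(62,168),(263,123),(578,252),(674,233),(720,450),(155,495),(355,448)]]
Q=[((p[0]/3.15+225),(p[1]/3.15+180)) for p in[(186,34),(113,91),(243,118),(403,362),(482,382),(425,572),(22,386),(168,430)]]
for n,p,q in zip("dot postL postR boxFL boxFR boxNR brdNL brdNR".split(),P,Q):
    x,e=tri(p,q);print(n,np.round(x,1),round(e,1))
E
```

```text
board px [[282, 177], [307, 289], [253, 301], [223, 206], [230, 188]]
[[723.5, 173.0], [471.7, 119.7], [447.3, 238.1], [658.7, 305.0], [699.5, 289.7]]
bridge top px ((273.550537109375, 201.71910095214844), (15.890073776245117, 27.13304901123047), 77.00537872314453)
bridge scene [[256, 212], [267, 208], [305, 217], [314, 224], [314, 228], [300, 228], [257, 218]]
box top hull [[396, 229], [410, 287], [413, 314], [412, 317], [400, 320], [395, 319], [389, 313], [379, 293], [368, 243], [368, 236], [370, 234]]
cover hull [[392, 233], [399, 252], [412, 314], [411, 317], [396, 319], [393, 314], [378, 260]]
box scene hull [[377, 301], [375, 319], [359, 362], [344, 365], [331, 361], [329, 351], [333, 337], [351, 296], [355, 295]]
dot [654.4 219.9 222.2] 0.7
postL [620.8 268.6 170.4] 0.7
postR [643.7 161.9 172.2] 1.4
boxFL [584.8 -18.2  56.6] 1.0
boxFR [595.8 -76.5  58.3] 0.6
boxNR [ 464.1 -107.2    7.5] 6.6
brdNL [444.8 237.7  10.5] 3.0
brdNR [470.5 116.3   9.2] 0.4
```

```bash
python3 - <<'E'
from h import *
f=lambda p,z:plane("top",p[0]/3.6+210,p[1]/3.6+165,z)[:2]
def seg(n,a,b,z):
    A,B=f(a,z),f(b,z);d=A-B;print(n,np.round(A,1),np.round(B,1),"len",round(np.hypot(*d),1),"yaw",round(np.arctan2(d[1],d[0]),4))
seg("cover L",(597,305),(645,538),57);seg("cover R",(680,290),(730,520),57)
seg("rim R",(674,233),(721,450),57);seg("rim L",(580,252),(624,470),57)
seg("base L",(566,258),(612,472),0)
seg("tab far edge", (660,540),(735,526),88)
seg("tab near edge", (667,562),(735,548),88)
seg("board R",(265,40),(355,448),18);seg("board L",(68,84),(155,495),18);seg("near",(155,495),(355,448),18)
seg("railR in",(262,185),(306,420),28);seg("railL in",(131,225),(184,460),28)
seg("knob",(142,84),(168,184),225)
x=(tri((665/3.6+210,560/3.6+165),(333/3.15+225,520/3.15+180)));print(x)
t=tri((735/3.6+210,537/3.6+165),(398/3.15+225,540/3.15+180));print(t)
P=np.array([633,215.5]);y=.208
print("set_down",P-110*np.array([np.cos(y),np.sin(y)]))
E
```

```text
cover L [553.2 -29. ] [415.7 -53.5] len 139.6 yaw 0.1758
cover R [561.5 -78.9] [ 425.3 -103.9] len 138.4 yaw 0.1816
rim R [595.8 -76.5] [ 466.3 -100.1] len 131.6 yaw 0.1805
rim L [585.  -19.7] [455.5 -42.3] len 131.5 yaw 0.1721
base L [587.7 -18.3] [453.3 -43.6] len 136.7 yaw 0.1856
tab far edge [416.2 -56.8] [ 423.4 -100. ] len 43.7 yaw 1.7359
tab near edge [403.8 -60.4] [411.  -99.5] len 39.7 yaw 1.7535
board R [725.5 169.4] [470.6 116.1] len 260.4 yaw 0.2059
board L [698.7 292.1] [444.1 238. ] len 260.4 yaw 0.2096
near [444.1 238. ] [470.6 116.1] len 124.7 yaw 1.7854
railR in [632.2 171.3] [488.  145.6] len 146.5 yaw 0.1763
railL in [608.4 251.5] [465.  219.3] len 146.9 yaw 0.2206
knob [653.6 219.8] [602.9 206.9] len 52.3 yaw 0.25
(array([406.40663181, -59.96512499,  93.14141475]), np.float64(3.8105172452092617))
(array([ 418.12930063, -100.90848526,   88.62329756]), np.float64(3.1458688067034073))
set_down [525.3709534  192.78462354]
```

```bash
cat >> h.py <<'E'
def go(x,y,z,yaw):
    """tool-frame shift/turn to TCP (x,y,z), pointing down, tool y at world angle yaw (mod pi)"""
    s=manip.read_state();r=R.from_quat(s["tcp_rot"])
    ty=np.array([np.cos(yaw),np.sin(yaw),0]);
    if r.apply([0,1,0])@ty<0: ty=-ty
    tz=np.array([0,0,-1.]);G=R.from_matrix(np.stack([np.cross(ty,tz),ty,tz],1))
    print("t",round(s["time_s"],2),"rv",np.round((r.inv()*G).as_rotvec(),3),"d",np.round(r.inv().apply(np.array([x,y,z])-s["tool_pos"]),1),
      "pos",np.round(s["tool_pos"],1),"q",np.round(s["q"],2),"F",np.round(s["ft_force"],1),"M",np.round(s["wrist_torque"],3),"w",round(s["width"],1),"g",round(s["grip_force"],1))
E
python3 - <<'E'
from h import *
print("pot",tri((450,215),(412,290)), "sink edge",plane("top",424,275,0),plane("top",440,275,0))
go(525.6,-59.5,150,1.5708+.178)
E
```

```text
pot (array([ 607.30319785, -157.71305028,  133.98181178]), np.float64(25.479961096884363)) sink edge [ 499.07490668 -144.51103198    0.        ] [ 498.55332756 -180.81551307    0.        ]
t 0.1 rv [-0.002 -0.001 -0.513] d [-516.1 -507.8   81.1] pos [205.1 589.8 230.3] q [ 1.11  0.22  1.53  0.    1.39 -0.13] F [ 0.  -0.8 -0.4] M [-0.031  0.012 -0.003] w 85.8 g 0.0
```

```bash
python3 nudge.py '[[[0,0,-0.1,-80,-80,0,76],[0,0,-0.2,-200,-200,0,76],[0,0,-0.3,-320,-315,0,76],[0,0,-0.4,-440,-430,0,76],[0,0,-0.513,-516,-508,0,76],[0,0,-0.513,-516,-508,0,76],[0,0,-0.513,-516,-508,0,76],[0,0,-0.513,-516,-508,0,76],[0,0,-0.513,-516,-508,0,76],[0,0,-0.513,-516,-508,0,76],[0,0,-0.513,-516,-508,0,76],[0,0,-0.513,-516,-508,0,76],[0,0,-0.513,-516,-508,0,76],[0,0,-0.513,-516,-508,0,76],[0,0,-0.513,-516,-508,0,76],[0,0,-0.513,-516,-508,0,76],[0,0,-0.513,-516,-508,40,76],[0,0,-0.513,-516,-508,80,76],[0,0,-0.513,-516,-508,80,76],[0,0,-0.513,-516,-508,80,76]]]' 40; python3 - <<'E'
from h import *
go(525.6,-59.5,22,1.5708+.178)
E
```

```text
time_s: 2.1
tool_pos: [525.0, -58.1, 151.2]
tcp_rot: [-0.089, 0.996, 0.0, -0.001]
ft_force: [-0.4, 0.1, 0.2]
width: 76.1
grip_force: 0.0
t 2.1 rv [ 0.001 -0.002  0.001] d [ -0.6  -1.6 129.2] pos [525.  -58.1 151.2] q [-0.26  0.06  1.86  0.    1.22 -2.01] F [-0.4  0.1  0.2] M [0.03  0.024 0.054] w 76.1 g 0.0
```

```bash
python3 nudge.py '[[[0,0,0,-1,-1.5,30,76],[0,0,0,-1,-1.5,60,76],[0,0,0,-1,-1.5,90,76],[0,0,0,-1,-1.5,110,76],[0,0,0,-1,-1.5,125,76],[0,0,0,-1,-1.5,125,76],[0,0,0,-1,-1.5,125,50],[0,0,0,-1,-1.5,125,50],[0,0,0,-1,-1.5,125,50],[0,0,0,-1,-1.5,125,50],[0,0,0,-1,-1.5,125,50],[0,0,0,-1,-1.5,125,50]]]' 40; python3 - <<'E'
from h import *
go(525.6,-59.5,22,1.5708+.178)
E
```

```text
time_s: 3.3
tool_pos: [528.6, -60.3, 28.3]
tcp_rot: [-0.089, 0.996, -0.0, 0.002]
ft_force: [-0.3, 2.6, 7.0]
width: 61.3
grip_force: 47.4
t 3.3 rv [-0.001  0.003  0.   ] d [2.9 1.4 6.3] pos [528.6 -60.3  28.3] q [-0.26  0.24  1.92  0.    0.98 -2.01] F [-0.3  2.6  7. ] M [0.804 0.182 0.105] w 61.3 g 47.4
```

```bash
python3 - <<'E'
from h import *
print("bottle",plane("top",550/3.6+210,28/3.6+165,180), "lemon",plane("top",407,180,30))
go(470,60,130,1.5708+.195)
go(525.1,192.1,130,1.5708+.2077)
E
```

```text
bottle [691.34030206   9.35044734 180.        ] lemon [ 711.00209657 -107.24509394   30.        ]
t 3.3 rv [-0.001  0.003 -0.017] d [  36.1  128.8 -101.9] pos [528.6 -60.3  28.3] q [-0.26  0.24  1.92  0.    0.98 -2.01] F [-0.3  2.6  7. ] M [0.804 0.182 0.105] w 61.3 g 47.4
t 3.3 rv [-0.001  0.003 -0.03 ] d [ -41.6  249.  -101.7] pos [528.6 -60.3  28.3] q [-0.26  0.24  1.92  0.    0.98 -2.01] F [-0.3  2.6  7. ] M [0.804 0.182 0.105] w 61.3 g 47.4
```

```bash
python3 nudge.py '[[[0,0,0,0,0,-10,50],[0,0,0,0,0,-35,50],[0,0,0,0,0,-65,50],[0,0,0,0,10,-90,50],[0,0,0,-3,25,-102,50],[0,0,0,-7,45,-102,50],[0,0,-0.01,-11,70,-102,50],[0,0,-0.01,-15,95,-102,50],[0,0,-0.02,-20,120,-102,50],[0,0,-0.02,-24,145,-102,50],[0,0,-0.03,-28,170,-102,50],[0,0,-0.03,-32,195,-102,50],[0,0,-0.03,-36,218,-102,50],[0,0,-0.03,-39,235,-102,50],[0,0,-0.03,-41,245,-102,50],[0,0,-0.03,-42,249,-102,50],[0,0,-0.03,-42,249,-102,50],[0,0,-0.03,-42,249,-102,50]]]'; python3 - <<'E'
from h import *
go(525.1,192.1,47,1.5708+.2077)
for n in("scene","top"): cv2.imwrite(f"pics/{n}1.png",optics.capture(n)[:,:,::-1])
a=cv2.imread("pics/top1.png")[150:330,200:360];b=cv2.imread("pics/scene1.png")[160:340,215:365]
cv2.imwrite("pics/c3.png",np.hstack([cv2.resize(a,(400,450)),cv2.resize(b,(375,450))]))
E
```

```text
time_s: 5.1
tool_pos: [524.1, 191.5, 128.0]
tcp_rot: [-0.104, 0.995, -0.0, -0.0]
ft_force: [0.4, 0.5, -7.3]
width: 61.0
grip_force: 46.9
t 5.1 rv [-0.    -0.001  0.   ] d [-1.2  0.4 81. ] pos [524.1 191.5 128. ] q [ 0.21  0.16  1.8  -0.    1.18 -1.57] F [ 0.4  0.5 -7.3] M [-0.032 -0.047  0.046] w 61.0 g 46.9
```

View pics/c3.png

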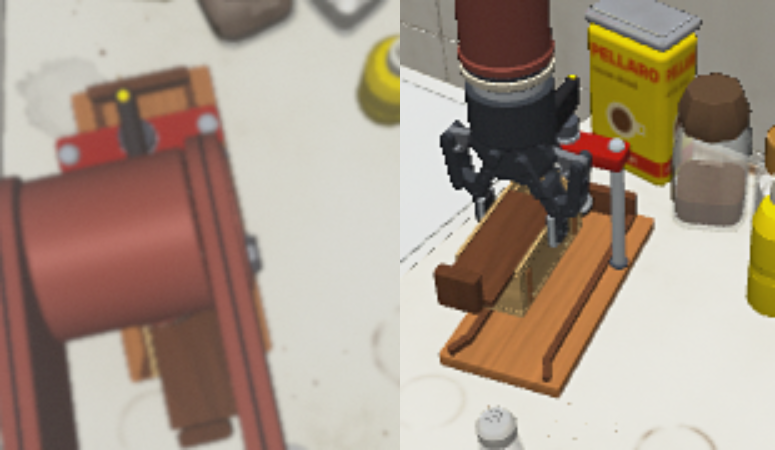

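The crops show the box held level over the front of the board, tab outwards at about (455,285) in the right-hand picture, and clear of the bridge. I'll lower it now.

```bash
python3 nudge.py '[[[0,0,0,-1,0.5,15,50],[0,0,0,-1,0.5,35,50],[0,0,0,-1,0.5,52,50],[0,0,0,-1,0.5,64,50],[0,0,0,-1,0.5,70,50],[0,0,0,-1,0.5,73,50],[0,0,0,-1,0.5,75,50],[0,0,0,-1,0.5,77,50],[0,0,0,-1,0.5,78,50],[0,0,0,-1,0.5,79,50],[0,0,0,-1,0.5,79,50],[0,0,0,-1,0.5,79,50]]]'; python3 - <<'E'
from h import *
go(525.1,192.1,46,1.5708+.2077)
E
```

```text
time_s: 6.4
tool_pos: [525.2, 192.9, 49.5]
tcp_rot: [-0.104, 0.995, 0.0, 0.0]
ft_force: [-0.4, -0.0, -6.0]
width: 61.2
grip_force: 46.8
t 6.4 rv [0.    0.    0.001] d [ 0.3 -0.8  3.5] pos [525.2 192.9  49.5] q [ 0.21  0.27  1.84 -0.    1.04 -1.57] F [-0.4 -0.  -6. ] M [ 0.049 -0.062  0.044] w 61.2 g 46.8
```

```bash
python3 nudge.py '[[[0,0,0,0,-0.5,1,50],[0,0,0,0,-0.5,2,50],[0,0,0,0,-0.5,3,50],[0,0,0,0,-0.5,4,50],[0,0,0,0,-0.5,4,50],[0,0,0,0,-0.5,4,50]]]'; python3 - <<'E'
from h import *
go(525.1,192.1,46,1.5708+.2077)
E
```

```text
time_s: 7.0
tool_pos: [525.4, 192.4, 46.3]
tcp_rot: [-0.104, 0.995, -0.0, 0.0]
ft_force: [-6.2, -1.6, 3.4]
width: 61.1
grip_force: 48.1
t 7.0 rv [-0.     0.     0.001] d [ 0.4 -0.2  0.3] pos [525.4 192.4  46.3] q [ 0.21  0.27  1.84 -0.    1.03 -1.57] F [-6.2 -1.6  3.4] M [-0.188  0.677 -0.003] w 61.1 g 48.1
```

```bash
python3 nudge.py '[[[0,0,0,0,0,4,50],[0,0,0,0,0,4,80],[0,0,0,0,0,4,80],[0,0,0,0,0,4,80],[0,0,0,0,0,4,80],[0,0,0,0,0,4,80],[0,0,0,0,0,-20,80],[0,0,0,0,0,-50,80],[0,0,0,0,0,-80,80],[0,0,0,0,0,-95,80],[0,0,0,30,0,-95,80],[0,0,0,70,0,-95,80],[0,0,0,100,0,-95,80],[0,0,0,116,0,-95,80],[0,0,0,116,0,-95,80],[0,0,0,116,0,-95,80],[0,0,0,116,0,-95,80]]]'; python3 - <<'E'
from h import *
go(411.3,168.4,82,1.5708+.2077)
for n in("scene","top"): cv2.imwrite(f"pics/{n}2.png",optics.capture(n)[:,:,::-1])
a=cv2.imread("pics/top2.png")[170:330,210:350];b=cv2.imread("pics/scene2.png")[180:340,215:345]
cv2.imwrite("pics/c4.png",np.hstack([cv2.resize(a,(420,480)),cv2.resize(b,None,fx=2.9,fy=3)]))
E
```

```text
time_s: 8.7
tool_pos: [412.7, 168.5, 140.5]
tcp_rot: [-0.104, 0.995, 0.0, 0.0]
ft_force: [0.4, -0.4, -1.2]
width: 79.9
grip_force: 0.0
t 8.7 rv [-0.     0.001  0.   ] d [ 1.5  0.2 58.5] pos [412.7 168.5 140.5] q [ 0.21 -0.13  2.07 -0.    1.2  -1.57] F [ 0.4 -0.4 -1.2] M [ 0.03   0.02  -0.032] w 79.9 g 0.0
```

View pics/c4.png

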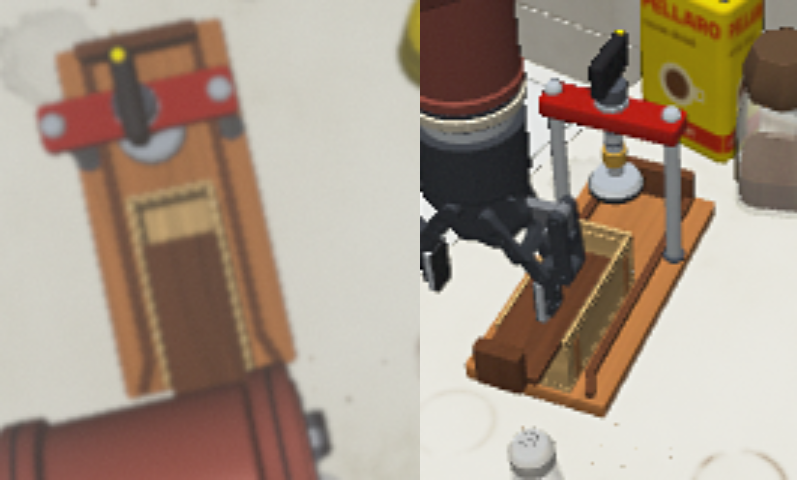

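The box stands between the rails, tab outwards. In the right-hand crop the tab top runs from (478,343) to (525,358), and in the top-view crop the rim's far corners are at about (132,200) and (213,180).

```bash
python3 - <<'E'
from h import *
P=np.array([631.8,214.6]);e=np.array([np.cos(.2077),np.sin(.2077)])
def pr(n,w):
    d=w[:2]-P;print(n,np.round(w[:2],1),"press",round(d@e,1),round(d@[-e[1],e[0]],1))
ft=lambda u,v,z:plane("top",u/3+210,v/3+170,z)
fs=lambda u,v,z:plane("scene",(u-420)/2.9+215,v/3+180,z)
pr("rimFL t",ft(132,201,75));pr("rimFR t",ft(213,181,75));pr("rimFR s",fs(634,233,75))
for n,u,v in(("tabNL",476,345),("tabNR",524,358),("tabFL",484,338),("tabFR",530,350)):pr(n,fs(u,v,106))
E
```

```text
rimFL t [581.9 229.2] press -45.8 24.6
rimFR t [595.3 172.6] press -44.4 -33.6
rimFR s [595.3 170.4] press -44.9 -35.7
tabNL [402.6 179.9] press -231.4 13.3
tabNR [411.7 141.4] press -230.4 -26.2
tabFL [411.3 179.3] press -223.0 10.9
tabFR [420.4 142.6] press -221.8 -26.9
```

```bash
python3 nudge.py '[[[0,0,0,1.5,-2,20,80],[0,0,0,1.5,-2,40,80],[0,0,0,1.5,-2,52,80],[0,0,0,1.5,-2,58,80],[0,0,0,1.5,-2,58,60],[0,0,0,1.5,-2,58,50],[0,0,0,1.5,-2,58,44],[0,0,0,1.5,-2,58,30],[0,0,0,1.5,-2,58,30],[0,0,0,1.5,-2,58,30],[0,0,0,1.5,-2,58,30],[0,0,0,1.5,-2,58,30]]]' 30; python3 - <<'E'
from h import *
go(411.1,166,82,1.5708+.2077)
E
```

```text
time_s: 10.0
tool_pos: [411.5, 166.4, 83.3]
tcp_rot: [-0.104, 0.995, 0.0, 0.001]
ft_force: [-1.0, 0.6, 6.1]
width: 39.4
grip_force: 31.6
t 10.0 rv [0.    0.002 0.001] d [ 0.4 -0.3  1.3] pos [411.5 166.4  83.3] q [ 0.21 -0.05  2.12  0.    1.08 -1.57] F [-1.   0.6  6.1] M [0.192 0.175 0.1  ] w 39.4 g 31.6
```

```bash
python3 nudge.py '[[[0,0,0,-4,0,-1,30],[0,0,0,-10,0,-1,30],[0,0,0,-16,0,-1,30],[0,0,0,-21,0,-1,30],[0,0,0,-25,0,-1,30],[0,0,0,-29,0,-1,30],[0,0,0,-33,0,-1,30],[0,0,0,-38,0,-1,30],[0,0,0,-44,0,-1,30],[0,0,0,-50,0,-1,30],[0,0,0,-56,0,-1,30],[0,0,0,-62,0,-1,30],[0,0,0,-68,0,-1,30],[0,0,0,-72,0,-1,30],[0,0,0,-72,0,-1,30]]]'; python3 - <<'E'
from h import *
go(631.8-88*.9785,214.6-88*.2062,82,1.5708+.2077)
E
```

```text
time_s: 11.5
tool_pos: [481.2, 180.4, 83.3]
tcp_rot: [-0.104, 0.995, -0.001, -0.001]
ft_force: [-3.9, -0.7, 6.1]
width: 39.6
grip_force: 31.6
t 11.5 rv [-0.001 -0.001  0.   ] d [-66.4   2.4   1.2] pos [481.2 180.4  83.3] q [ 0.21  0.12  1.94 -0.    1.09 -1.57] F [-3.9 -0.7  6.1] M [0.039 0.533 0.064] w 39.6 g 31.6
```

```bash
python3 nudge.py '[[[0,0,0,-5,0,-1,30],[0,0,0,-11,0,-1,30],[0,0,0,-17,0,-1,30],[0,0,0,-23,0,-1,30],[0,0,0,-29,0,-1,30],[0,0,0,-35,0,-1,30],[0,0,0,-40,0,-1,30],[0,0,0,-45,0,-1,30],[0,0,0,-49,0,-1,30],[0,0,0,-52,0,-1,30],[0,0,0,-54,0,-1,30],[0,0,0,-56,0,-1,30],[0,0,0,-56,0,-1,30]]]'; python3 - <<'E'
from h import *
go(631.8-88*.9785,214.6-88*.2062,82,1.5708+.2077)
E
```

```text
time_s: 12.8
tool_pos: [536.3, 192.7, 84.3]
tcp_rot: [-0.104, 0.995, 0.0, 0.0]
ft_force: [-0.4, -0.7, -4.2]
width: 39.6
grip_force: 30.6
t 12.8 rv [0.    0.001 0.001] d [-10.    1.8   2.3] pos [536.3 192.7  84.3] q [ 0.21  0.24  1.8   0.    1.1  -1.57] F [-0.4 -0.7 -4.2] M [-0.029  0.132  0.014] w 39.6 g 30.6
```

```bash
python3 nudge.py '[[[0,0,0,-1,0,1,30],[0,0,0,-3,0,1,30],[0,0,0,-5,0,1,30],[0,0,0,-6,0,1,30],[0,0,0,-7,0,1,30],[0,0,0,-8,0,1,30],[0,0,0,-8,0,1,30]]]'; python3 nudge.py '[[[0,0,0,-1,0,0,30],[0,0,0,-2,0,0,30],[0,0,0,-2,0,0,30]]]';python3 nudge.py '[[[0,0,0,-1,0,0,30],[0,0,0,-2,0,0,30],[0,0,0,-2,0,0,30]]]'
```

```text
time_s: 13.5
tool_pos: [544.0, 194.3, 83.4]
tcp_rot: [-0.104, 0.995, 0.0, 0.0]
ft_force: [-3.1, -0.6, 0.3]
width: 39.3
grip_force: 31.0
time_s: 13.8
tool_pos: [545.9, 194.7, 83.5]
tcp_rot: [-0.104, 0.995, 0.0, 0.0]
ft_force: [-3.7, -0.1, 1.7]
width: 39.7
grip_force: 31.2
time_s: 14.1
tool_pos: [546.1, 194.8, 83.4]
tcp_rot: [-0.104, 0.995, -0.0, -0.002]
ft_force: [-10.7, -3.3, 7.9]
width: 39.4
grip_force: 32.0
```

```bash
python3 nudge.py '[[[0,0,0,-1,0,0,30],[0,0,0,-2,0,0,30],[0,0,0,-2,0,0,30]]]';python3 nudge.py '[[[0,0,0,1,0,0,30],[0,0,0,2.5,0,0,30],[0,0,0,2.5,0,0,30],[0,0,0,2.5,0,0,30],[0,0,0,2.5,0,0,60],[0,0,0,2.5,0,0,75],[0,0,0,2.5,0,0,75],[0,0,0,2.5,0,0,75],[0,0,0,2.5,0,0,75],[0,0,0,2.5,0,0,75],[0,0,0,2.5,0,-20,75],[0,0,0,20,0,-50,75],[0,0,0,40,0,-80,75],[0,0,0,60,0,-120,75],[0,0,0,60,0,-160,75],[0,0,0,60,0,-180,75],[0,0,0,60,0,-180,75],[0,0,0,60,0,-180,75]]]'; python3 - <<'E'
from h import *
go(631.8,214.6,195,1.5708+.2077)
for n in("scene","top"): cv2.imwrite(f"pics/{n}3.png",optics.capture(n)[:,:,::-1])
a=cv2.imread("pics/top3.png")[170:330,210:350];b=cv2.imread("pics/scene3.png")[180:340,215:345]
cv2.imwrite("pics/c5.png",np.hstack([cv2.resize(a,(420,480)),cv2.resize(b,None,fx=2.9,fy=3)]))
E
```

```text
time_s: 14.4
tool_pos: [546.1, 194.8, 83.4]
tcp_rot: [-0.104, 0.995, -0.001, -0.004]
ft_force: [-19.2, -4.2, 15.3]
width: 39.3
grip_force: 32.7
time_s: 16.2
tool_pos: [490.9, 183.1, 263.1]
tcp_rot: [-0.104, 0.995, 0.0, 0.0]
ft_force: [0.7, -0.3, -0.8]
width: 75.1
grip_force: 0.0
t 16.2 rv [-0.  0.  0.] d [-144.3    1.7   68.2] pos [490.9 183.1 263.1] q [ 0.21 -0.04  1.75 -0.    1.44 -1.57] F [ 0.7 -0.3 -0.8] M [-0.027 -0.092 -0.092] w 75.1 g 0.0
```

View pics/c5.png

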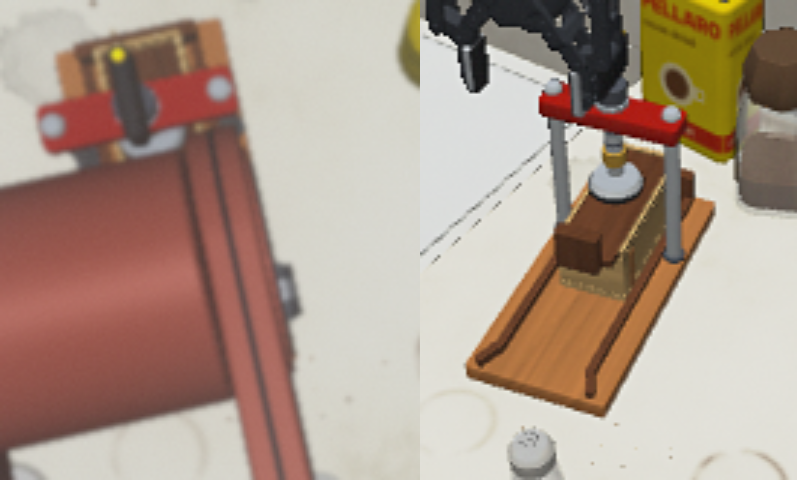

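The box is home against the stop with the cover shut: the tab is at about (580,248) in the right-hand crop and the foot is above the cover. The knob wing still lies along the press x. Next I'll grip the knob.

```bash
python3 nudge.py '[[[0,0,0,-30,1,0,50],[0,0,0,-70,2,0,50],[0,0,0,-110,2,0,50],[0,0,0,-135,2,0,50],[0,0,0,-144,2,0,50],[0,0,0,-144,2,15,50],[0,0,0,-144,2,35,50],[0,0,0,-144,2,55,50],[0,0,0,-144,2,66,50],[0,0,0,-144,2,69,50],[0,0,0,-144,2,69,50],[0,0,0,-144,2,69,25],[0,0,0,-144,2,69,10],[0,0,0,-144,2,69,5],[0,0,0,-144,2,69,5],[0,0,0,-144,2,69,5],[0,0,0,-144,2,69,5],[0,0,0,-144,2,69,5]]]' 60; python3 - <<'E'
from h import *
go(631.8,214.9,194,1.5708+.2077)
E
```

```text
time_s: 18.1
tool_pos: [631.6, 216.9, 196.0]
tcp_rot: [-0.104, 0.995, 0.001, 0.001]
ft_force: [-0.5, 6.2, 3.6]
width: 12.8
grip_force: 60.8
t 18.1 rv [0.003 0.002 0.002] d [ 0.2 -2.   2. ] pos [631.6 216.9 196. ] q [ 0.21  0.34  1.44  0.    1.35 -1.57] F [-0.5  6.2  3.6] M [0.72  0.239 0.003] w 12.8 g 60.8
```

```bash
python3 nudge.py '[[[0,0,0,0,1,1,5],[0,0,0,0,2,1,5],[0,0,0,0,2,1,5]]]'; python3 - <<'E'
from h import *
go(631.8,216.9,195,1.5708+.2077)
E
```

```text
time_s: 18.4
tool_pos: [631.6, 217.0, 196.0]
tcp_rot: [-0.104, 0.995, -0.0, 0.001]
ft_force: [-3.9, -0.6, 7.0]
width: 13.2
grip_force: 61.4
t 18.4 rv [-0.     0.003  0.001] d [-0.2 -0.1  1. ] pos [631.6 217.  196. ] q [ 0.21  0.34  1.44 -0.    1.35 -1.57] F [-3.9 -0.6  7. ] M [-0.237  0.531  0.028] w 13.2 g 61.4
```

```bash
cat > m.py <<'E'
from rig import manip, optics, workorder;import numpy as np
from scipy.spatial.transform import Rotation as R
s=manip.read_state();y=R.from_quat(s["tcp_rot"]).apply([0,1,0])
print("t",round(s["time_s"],2),"turn",round(1.7785-np.arctan2(y[1],y[0]),3),"Mz",round(s["wrist_torque"][2],3),"F",np.round(s["ft_force"],1),"p",np.round(s["tool_pos"],1),"q6",round(s["q"][5],2),"w",round(s["width"],1))
E
python3 nudge.py '[[[0,0,0.05,0,0,-1,5],[0,0,0.1,0,0,-1,5]]]' >/dev/null;python3 m.py;python3 nudge.py '[[[0,0,0.05,0,0,0,5],[0,0,0.1,0,0,0,5]]]' >/dev/null;python3 m.py;python3 nudge.py '[[[0,0,0.05,0,0,0,5],[0,0,0.1,0,0,0,5]]]' >/dev/null;python3 m.py;python3 nudge.py '[[[0,0,0.05,0,0,0,5],[0,0,0.1,0,0,0,5]]]' >/dev/null;python3 m.py;python3 nudge.py '[[[0,0,0.05,0,0,0,5],[0,0,0.1,0,0,0,5]]]' >/dev/null;python3 m.py
```

```text
t 18.6 turn 0.101 Mz 0.253 F [-0.6 -0.1  3.2] p [631.6 216.8 196. ] q6 -1.46 w 13.1
t 18.8 turn 0.201 Mz 0.225 F [-1.  -0.6  3.8] p [631.6 216.7 196. ] q6 -1.36 w 13.2
t 19.0 turn 0.301 Mz 0.231 F [-1.8 -0.4  2.8] p [631.6 216.6 196. ] q6 -1.26 w 12.9
t 19.2 turn 0.401 Mz 0.25 F [-1.  -1.8  4.3] p [631.6 216.5 196. ] q6 -1.16 w 13.2
t 19.4 turn 0.501 Mz 0.234 F [-1.1 -1.8  3.7] p [631.5 216.4 196. ] q6 -1.06 w 13.3
```

```bash
python3 nudge.py '[[[0,0,0.05,0,0,0,5],[0,0,0.1,0,0,0,5]]]' >/dev/null;python3 m.py;python3 nudge.py '[[[0,0,0.05,0,0,0,5],[0,0,0.1,0,0,0,5]]]' >/dev/null;python3 m.py;python3 nudge.py '[[[0,0,0.05,0,0,0,5],[0,0,0.1,0,0,0,5]]]' >/dev/null;python3 m.py;python3 nudge.py '[[[0,0,0.05,0,0,0,5],[0,0,0.1,0,0,0,5]]]' >/dev/null;python3 m.py;python3 nudge.py '[[[0,0,0.05,0,0,0,5],[0,0,0.1,0,0,0,5]]]' >/dev/null;python3 m.py;python3 nudge.py '[[[0,0,0.05,0,0,0,5],[0,0,0.1,0,0,0,5]]]' >/dev/null;python3 m.py;python3 nudge.py '[[[0,0,0.05,0,0,0,5],[0,0,0.1,0,0,0,5]]]' >/dev/null;python3 m.py;python3 nudge.py '[[[0,0,0.05,0,0,0,5],[0,0,0.1,0,0,0,5]]]' >/dev/null;python3 m.py
```

```text
t 19.6 turn 0.601 Mz 0.212 F [-2.3 -2.2  3.7] p [631.5 216.2 196. ] q6 -0.96 w 13.3
t 19.8 turn 0.701 Mz 0.275 F [-2.6 -2.4  4.2] p [631.4 216.1 196. ] q6 -0.86 w 13.0
t 20.0 turn 0.801 Mz 0.328 F [-1.9 -3.8  4.4] p [631.3 216.  196. ] q6 -0.76 w 13.2
t 20.2 turn 0.901 Mz 0.202 F [-3.  -2.3  5.2] p [631.3 216.  196. ] q6 -0.66 w 13.0
t 20.4 turn 1.001 Mz 0.233 F [-3.  -3.2  4.7] p [631.2 215.9 196. ] q6 -0.56 w 13.6
t 20.6 turn 1.101 Mz 0.264 F [-3.5 -3.8  4.7] p [631.1 215.8 196. ] q6 -0.46 w 13.3
t 20.8 turn 1.201 Mz 0.292 F [-4.9 -3.6  6. ] p [631.  215.7 196. ] q6 -0.36 w 13.1
t 21.0 turn 1.301 Mz 0.295 F [-4.8 -4.5  5.8] p [630.9 215.7 196. ] q6 -0.26 w 13.2
```

```bash
cat > a.py <<'E'
from rig import manip, optics, workorder;import numpy as np
v=[]
for i in range(6): optics.capture("top");v.append(manip.read_state()["wrist_torque"][2])
print("   hold Mz",np.round(v,3),"mean",round(np.mean(v),3))
E
python3 nudge.py '[[[0,0,0,-0.3,-1,-1,5],[0,0,0,-0.6,-2,-1,5],[0,0,0,-0.6,-2,-1,5]]]' >/dev/null;python3 m.py;python3 a.py;python3 nudge.py '[[[0,0,0.05,0,0,0,5],[0,0,0.1,0,0,0,5]]]' >/dev/null;python3 m.py;python3 a.py;
```

```text
t 21.3 turn 1.299 Mz -0.196 F [ 4.9  1.3 -0.7] p [630.7 215.6 196. ] q6 -0.27 w 13.3
   hold Mz [-0.252 -0.221 -0.247 -0.221 -0.278 -0.226] mean -0.241
t 21.8 turn 1.4 Mz 0.273 F [ 4.3 -0.4 -0.7] p [630.6 215.5 196.1] q6 -0.17 w 13.0
   hold Mz [ 0.032 -0.221 -0.267 -0.257 -0.243 -0.285] mean -0.207
```

```bash
sed -i 's/range(6)/range(5)/; s/np.mean(v)/np.median(v)/' a.py
python3 nudge.py '[[[0,0,0.05,-0.2,0.5,0,5],[0,0,0.1,-0.4,0.9,0,5]]]' >/dev/null;python3 m.py;python3 a.py;python3 nudge.py '[[[0,0,0.05,0,0,0,5],[0,0,0.1,0,0,0,5]]]' >/dev/null;python3 m.py;python3 a.py;python3 nudge.py '[[[0,0,0.05,0,0,0,5],[0,0,0.1,0,0,0,5]]]' >/dev/null;python3 m.py;python3 a.py;python3 nudge.py '[[[0,0,0.05,0,0,0,5],[0,0,0.1,0,0,0,5]]]' >/dev/null;python3 m.py;python3 a.py
```

```text
t 22.3 turn 1.499 Mz 0.285 F [-0.6  0.2  3.3] p [630.5 215.5 196. ] q6 -0.07 w 13.3
   hold Mz [ 0.093 -0.077 -0.18  -0.149 -0.062] mean -0.077
t 22.75 turn 1.599 Mz 0.353 F [-0.6 -0.   5.1] p [630.4 215.5 196. ] q6 0.03 w 13.4
   hold Mz [ 0.091 -0.049 -0.177 -0.125 -0.128] mean -0.125
t 23.2 turn 1.699 Mz 0.335 F [-1.4  0.4  5.9] p [630.3 215.5 196. ] q6 0.13 w 12.8
   hold Mz [ 0.184 -0.08  -0.096 -0.1   -0.149] mean -0.096
t 23.65 turn 1.799 Mz 0.357 F [-2.3 -0.7  6.2] p [630.2 215.5 196. ] q6 0.23 w 13.3
   hold Mz [ 0.148 -0.036 -0.128 -0.152 -0.104] mean -0.104
```

Touch shows between 1.4 and 1.55 rad: moving torque rises from about 0.25 to 0.35, and holding torque goes from −0.25 to −0.13. So the target is about 3.0 rad of total turn, in steps with a torque check.

```bash
python3 nudge.py '[[[0,0,0.05,0,-0.5,-0.5,5],[0,0,0.1,0,-1,-1,5],[0,0,0.15,0,-1,-1,5],[0,0,0.2,0,-1,-1,5]]]' >/dev/null;python3 m.py;python3 nudge.py '[[[0,0,0.05,0,0,0,5],[0,0,0.1,0,0,0,5],[0,0,0.15,0,0,0,5],[0,0,0.2,0,0,0,5]]]' >/dev/null;python3 m.py;python3 nudge.py '[[[0,0,0.05,0,0,0,5],[0,0,0.1,0,0,0,5],[0,0,0.15,0,0,0,5],[0,0,0.2,0,0,0,5]]]' >/dev/null;python3 m.py;python3 a.py;python3 nudge.py '[[[0,0,0.05,0,0,0,5],[0,0,0.1,0,0,0,5],[0,0,0.15,0,0,0,5],[0,0,0.2,0,0,0,5]]]' >/dev/null;python3 m.py; python3 a.py
```

```text
t 24.3 turn 1.999 Mz 0.353 F [ 3.5  0.5 -0.2] p [629.8 215.5 196. ] q6 0.43 w 13.2
t 24.7 turn 2.199 Mz 0.423 F [2.2 1.4 1.4] p [629.6 215.6 196. ] q6 0.63 w 12.7
t 25.1 turn 2.399 Mz 0.363 F [1.7 2.7 0.8] p [629.4 215.7 196.1] q6 0.83 w 13.0
   hold Mz [ 0.179 -0.086 -0.114 -0.091 -0.076] mean -0.086
t 25.75 turn 2.599 Mz 0.407 F [ 1.3  3.4 -0. ] p [629.2 215.9 196. ] q6 1.03 w 13.0
   hold Mz [ 0.155 -0.008 -0.171 -0.11  -0.002] mean -0.008
```

```bash
python3 nudge.py '[[[0,0,0.05,0,0,0,5],[0,0,0.1,0,0,0,5],[0,0,0.15,0,0,0,5],[0,0,0.2,0,0,0,5]]]' >/dev/null;python3 m.py;python3 nudge.py '[[[0,0,0.05,0,0,0,5],[0,0,0.1,0,0,0,5],[0,0,0.15,0,0,0,5],[0,0,0.2,0,0,0,5]]]' >/dev/null;python3 m.py;python3 a.py
```

```text
t 26.4 turn 2.799 Mz 0.376 F [ 0.9  4.4 -0.4] p [629.1 216.1 196.1] q6 1.23 w 13.4
t 26.8 turn 2.999 Mz 0.382 F [ 0.9  6.5 -1.3] p [629.  216.3 196.1] q6 1.43 w 13.3
   hold Mz [ 0.201  0.03  -0.076 -0.045 -0.109] mean -0.045
```

```bash
python3 nudge.py '[[[0,0,0,0,0,0,20],[0,0,0,0,0,0,40],[0,0,0,0,0,0,45],[0,0,0,0,0,0,45],[0,0,0,0,0,0,45],[0,0,0,0,0,-20,45],[0,0,0,0,0,-50,45],[0,0,0,0,0,-80,45],[0,0,0,80,0,-80,45],[0,0,0,150,0,-80,45],[0,0,0,150,0,-80,45],[0,0,0,150,0,-80,45],[0,0,0,150,0,-80,45],[0,0,0,150,0,-80,45]]]'; python3 - <<'E'
from h import *
go(0,0,0,0)
for n in("scene","top"): cv2.imwrite(f"pics/{n}4.png",optics.capture(n)[:,:,::-1])
a=cv2.imread("pics/top4.png")[170:330,210:350];b=cv2.imread("pics/scene4.png")[180:340,215:345]
cv2.imwrite("pics/c6.png",np.hstack([cv2.resize(a,(420,480)),cv2.resize(b,None,fx=2.9,fy=3)]))
E
```

```text
time_s: 28.45
tool_pos: [769.7, 266.4, 276.8]
tcp_rot: [0.985, 0.174, -0.0, 0.0]
ft_force: [0.6, -0.2, 0.4]
width: 44.9
grip_force: 0.0
t 28.45 rv [-0.     0.    -1.221] d [-814.3  -13.5  277. ] pos [769.7 266.4 276.8] q [ 0.24  0.69  0.82 -0.    1.63  1.46] F [ 0.6 -0.2  0.4] M [-0.025  0.039  0.001] w 44.9 g 0.0
```

View pics/c6.png

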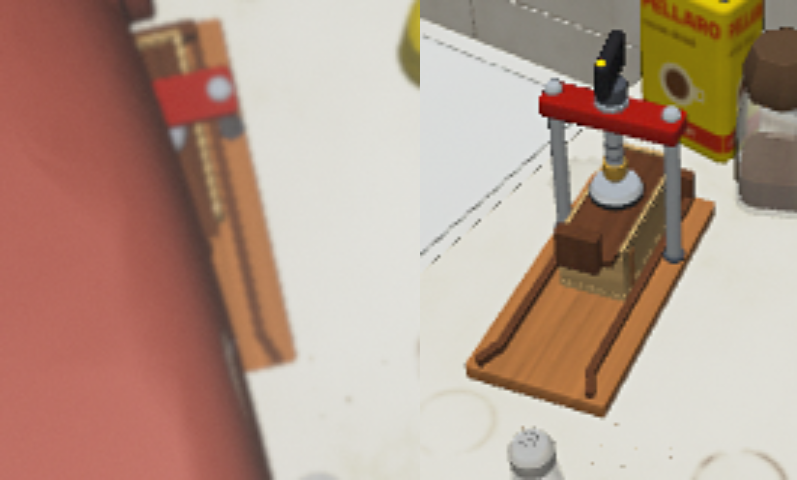

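The foot is on the cover at (615,190), the box is home with its cover shut, and the knob's yellow dot at (600,65) has gone round about half a turn. I'll hand it in.

```bash
python3 -c "
from rig import manip, optics, workorder
print(workorder.hand_in())"
```

```text
the job is handed in; nothing more can be done
None
```

The job is handed in, with no verdict returned: the box is home with its cover shut, and the knob is about 1.54 rad (roughly 88°) past the touch I felt at about 1.46 rad.

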